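# Lay the tall carton down in the drawer and clamp it with the divider

## Robot

A 6-joint arm with a two-finger parallel gripper is mounted at the origin on the work surface. World frame = base frame: x ahead of the robot, y to its left, z up, the work surface at z = 0. Lengths are in m, angles in rad, forces in N, time in s.
With the tool pointing down it reaches from about 0.35 to 0.775 m from the base axis. Payload 5.5 kg.
Tool frame: the origin (TCP) lies between the finger pads; the fingertips stand 11 mm ahead of it and the grasp point (between the pads) lies 8 mm behind it (tips_ahead is the distance from the TCP to the fingertips, in m); z points along the fingers, y is the line along which they close (so a half turn about z gives the same grasp; the last joint's range is limited). The gripper opens to 85 mm and grips with 20 to 120 N. Pads are 22 mm wide; open, the fingers measure 114 mm over their backs; the gripper's body (76 mm by 85 mm) begins 54 mm behind the grasp point. The pads swing forward as they close: fully open they stand 13 mm farther back than shut.
Start: joints at [-1.368, 0.313, 0.046, 1.304, 0, 1.431], TCP at [0.193, -0.542, 0.242] pointing down, gripper open.
Joint ranges: [-2.76, 2.76], [-0.86, 1.69], [-1.03, 1.26], [-2.2, 2.34], [-1.47, 1.5], [-3.14, 3.14]. Speed limits (rad/s): [2.57, 2.57, 3.14, 3.14, 3.14, 3.14].

## Interface

Orientations are given as a unit quaternion [w, x, y, z].
In Python, from workcell import * gives the robot as it stands. The module is installed in compiled form; this text tells all that it offers.
- The arm moves only by the tool jog_arm, never from a script. Its argument "moves" is a list of rows, each an object with "fingers": the closure, from 0 (fully open) to 1 (shut); "slide": the shift along the tool's x, y, z in mm, a list of three; "angular": the turn, a rotation vector about the tool's x, y, z in degrees, a list of three. A call has 1 to 10 rows; each row is the pose to reach, as a shift and turn from the pose commanded when the call began, along the tool's axes at that moment; what a row does not reach only later rows make up. A row lasts 1/12 s, in which the tool goes at most 41.7 mm and 7.16 degrees, less where a joint would pass 70% of its speed; a pose out of reach is approached as far as the arm can. A call with a gripper value outside its range is refused whole. The fingers move at their own pace and stop on an object; "squeeze" is the grip in N (left out, the last holds). Time passes only in rows, so rows that repeat a pose let the fingers close. It gives the time, the measured TCP pose, the force, the opening and the grip force at its end, in the units of the state.
- get_state(): the state, without advancing time (a new reading comes with each control period).
- read_camera(name): name is "scene" or "top" or "wrist"; returns a dict with "color" (420x560x3 uint8, red, green, blue), "fovy" (degrees; the focal length in pixels is half the picture's height over the tangent of half this angle, whatever the lens; pixels are square), "cx", "cy" (the principal point, pixels), "D" ([k1, k2, p1, p2, k3] as OpenCV has them; the pictures are not rectified), "world_from_camera" (4x4, takes a point from camera to world coordinates); the wrist camera has in their place "tool_from_camera" (4x4, takes a point from camera to tool coordinates, whose origin is the TCP and whose axes are the flange's). Camera axes: x right, y down, z forward; pixel columns grow to the right and rows downward; lengths in m; the calibration is good to about 2 mm. A picture is of the moment at which its call begins: read the wrist's pose just before it. There is no depth.
- hand_in(): hands the job in; it is judged then, once.
Trained networks look in a picture, given as the dict that the camera call returned (one of the last four; its "shot" number tells which), for a name from the list of things; names that differ only in an ending like _2 or _b are one class to them, and where a whole thing is asked for, a point or a joint stands for the part that bears it (a point fixed in the world has none). Each returns a list of dicts, best first, with "p" (0 to 1); they miss things now and then, are a little off and sometimes report something else, mostly with a low value. They report only what shows in the picture. A call takes as long as a camera call. They do not tell look-alikes from the thing itself.
- look_for(target, picture): "point" ([column, row] in pixels, amid what is visible of it).
- tip_of(target, picture): "point" ([column, row] in pixels: a listed point, or the origin of a listed thing).
The state is a dict: "clock": time; "joint_pos": joint angles; "qvel": joint speeds; "tau": joint torques, N m; "tcp_pos": TCP position; "orientation": TCP orientation; "wrist_force": force on the tool from outside, world axes, zero at the start; "ft_torque": the same for the moment, N m; "finger_gap": finger opening in m; "grip_force": force on a finger pad.
Only numpy, scipy, OpenCV 4.12 (cv2) and the standard library are available. Lean on these libraries where they do the work, as an engineer would, in place of code of your own. Each camera call takes 0.05 s, during which the arm holds its last target. There are 200 camera calls.

## Task

The orange carton stands too tall for the kitchen drawer: tip it over sideways with a gentle push near its top, so that it lies flat along its bay. Then slide the blue-tabbed divider up against it and press until the carton is nipped firmly and squarely between divider and wooden partition (about 12 N on the tab), without denting it; let go and leave the glasses and the green food box where they are.

Things in the scene. Friction and masses are not known exactly. Their poses are not given: they have to be found in the camera images.
- drawer: White kitchen drawer fixed on the worktop, outside 424 (x) by 414 (y) by 75 high, walls 12, floor 8 thick. Origin: centre of its underside. x points from its near wall to its far wall, y along the carton's bay, which lies between the sliding divider and the wooden partition and is 390 long (y -195 to +195). Glasses and a green food box stand beyond the partition.
- notches (a point): Point on the drawer's floor, 32 along x from its origin: middle of the row of notches for the wooden partition (fixed board along y, 10 thick, 68 high). Which notch it sits in differs each time and is not measured: its face towards the bay lies up to 15 before or behind this point along the drawer's x and has to be found by feel or by eye.
- carton: Tall square orange carton with white and green bands, 90 x 90 x 220, 0.19 to 0.31 kg, loose, standing in the bay near its -y end, at least 10 clear of divider and partition. Origin: centre of its underside as it stands; z up along its 220 length. On its +y side the bay is free and long enough to take it lying. Its card dents if robot or divider presses it with more than 25 N.
- carton_center (a point): Centre of the carton, 110 from its underside. As the carton tips about its lower +y edge the pushed face also rises (about 1 for every 2 forward at first); gripping fingers cling to it, so a level push jams and dents it: follow the rise. Past about 0.4 rad it falls over by itself.
- divider: White divider board, 10 thick (x), 380 long (y), top 74 above the worktop; in its middle a blue push tab 14 thick (face to the robot 9 from the origin), 70 wide, top 138 above the worktop (lying carton: 98). Origin: mid-board, 8 above the worktop; axes as the drawer's. Starts nearer the robot than the carton; slides along x with 3 N drag, stays where left, stops hard once the carton meets the partition. Firm: 6 to 25 N on the carton.
- glass0: Glass tumbler standing upside down in the drawer beyond the partition, 68 across, 98 high. Origin: centre of its underside. Must not be disturbed.
- glass1: Like glass0. Origin: centre of its underside. Must not be disturbed.
- glass2: Like glass0. Origin: centre of its underside. Must not be disturbed.
- foodbox: Green food box in the drawer beyond the partition, 108 x 108 x 55. Origin: centre of its underside. Must not be disturbed.
Mind the look-alikes: they are no part of the job. Several things have the shape of the carton; the one meant has the colours described above.

How it is judged:
By the outcome, as a careful person would: the job done as asked, in the order asked, and still so for the second after the job is handed in, with the robot touching nothing.
It also fails if it takes over 67 s, if anything falls off the work surface, if the arm or the gripper's body presses on something with over 40 N, if the wrist force passes 120 N, or if a joint passes its speed limit or range.

## Working session

There is one attempt and no reset: what is moved stays moved. The work goes in short steps, Python scripts to look and compute and a tool call to move; the robot and the scene stay as the last step left them, time stands still between calls to the robot, and variables do not carry over. Pictures are saved under pics/ and viewed, at most 10 in all, crops included, and the job is handed in when it is done.

Besides the shell and the picture viewer there is one more tool, called after ">>>" by a JSON object that holds its "api" and its "payload", one argument or row to a line. jog_arm: Moves the arm, as the interface text tells. Its arguments: {"type":"object","properties":{"moves":{"type":"array","items":{"type":"object","properties":{"fingers":{"type":"number"},"slide":{"type":"array","items":{"type":"number"}},"angular":{"type":"array","items":{"type":"number"}}}}},"squeeze":{"type":"number"}},"required":["moves"]}

```bash
mkdir -p pics
cat > h.py <<'E'
from workcell import *
import numpy as np, cv2
from scipy.spatial.transform import Rotation as R
def K(c):
    f=c["color"].shape[0]/2/np.tan(np.radians(c["fovy"])/2)
    return np.array([[f,0,c["cx"]],[0,f,c["cy"]],[0,0,1.]])
def wfc(c,s=None):
    if "world_from_camera" in c: return np.array(c["world_from_camera"])
    T=np.eye(4);q=s["orientation"];T[:3,:3]=R.from_quat([q[1],q[2],q[3],q[0]]).as_matrix();T[:3,3]=s["tcp_pos"]
    return T@np.array(c["tool_from_camera"])
def ray(c,p,s=None):
    T=wfc(c,s);u=cv2.undistortPoints(np.array([[p]],float),K(c),np.array(c["D"],float))[0,0]
    return T[:3,3],T[:3,:3]@np.array([u[0],u[1],1])
def at(c,p,z,s=None):
    o,d=ray(c,p,s);return o+d*(z-o[2])/d[2]
def proj(c,P,s=None):
    T=np.linalg.inv(wfc(c,s));r=cv2.Rodrigues(T[:3,:3])[0]
    return cv2.projectPoints(np.array(P,float).reshape(-1,1,3),r,T[:3,3],K(c),np.array(c["D"],float))[0][:,0]
def tri(rays):
    A=0;b=0
    for o,d in rays:
        d=d/np.linalg.norm(d);M=np.eye(3)-np.outer(d,d);A=A+M;b=b+M@o
    return np.linalg.solve(A,b)
def save(c,n): cv2.imwrite("pics/"+n,c["color"][:,:,::-1])
E
cat > a.py <<'E'
from h import *
s=get_state();print(s)
for n in("scene","top"):
    c=read_camera(n);save(c,n+"0.png");print(n,wfc(c)[:3,3])
    for t in("drawer","notches","carton","carton_center","divider","glass0","foodbox"):
        f=tip_of if t!="x" else 0
        print(t,[(np.round(d["point"],1).tolist(),round(d["p"],2),np.round(at(c,d["point"],.11 if t=="carton_center" else .008),3)[:2].tolist()) for d in tip_of(t,c)])
E
python3 a.py
```

```text
{'clock': 0.0, 'joint_pos': array([-1.36760000e+00,  3.14047367e-01,  4.49550038e-02,  1.30360000e+00,
        5.64877113e-05,  1.43118302e+00]), 'qvel': array([-2.03257869e-04, -1.62097653e-03, -9.26306812e-04, -7.98398023e-05,
       -1.90922807e-03, -5.47854456e-04]), 'tau': array([ 1.13254082e-03, -4.80625749e+01,  2.98535174e+01,  1.92655879e-02,
       -3.22753122e-04, -3.48161819e-06]), 'tcp_pos': array([ 0.19317475, -0.54104877,  0.24137234]), 'orientation': array([-9.48434426e-04,  9.85345685e-01,  1.70566647e-01, -1.90420255e-06]), 'wrist_force': array([1.19188332, 0.15975156, 0.39573761]), 'ft_torque': array([-0.02398376,  0.01679809, -0.02235239]), 'grip_force': 0.0, 'finger_gap': 0.08556867966980844}
scene [ 1.3075241  -0.14992603  0.75643216]
drawer [([298.8, 265.4], 0.71, [0.632, -0.008]), ([367.7, 310.0], 0.39, [0.773, 0.108])]
notches [([297.0, 276.9], 0.82, [0.665, -0.018])]
carton [([166.2, 199.0], 0.92, [0.344, -0.312]), ([239.3, 252.7], 0.87, [0.572, -0.136]), ([419.4, 223.9], 0.84, [0.542, 0.311]), ([142.2, 348.4], 0.75, [0.793, -0.337]), ([143.9, 261.4], 0.58, 
[... 393 characters left out ...]
4], 0.83, [0.769, 0.108])]
top [ 0.35627109 -0.03940548  1.18615621]
drawer [([277.4, 186.8], 0.82, [0.631, 0.002])]
notches [([287.1, 173.5], 0.71, [0.664, -0.022])]
carton [([415.7, 312.8], 0.81, [0.323, -0.322]), ([429.8, 218.6], 0.65, [0.548, -0.367]), ([146.6, 233.7], 0.65, [0.517, 0.323]), ([413.9, 129.9], 0.62, [0.773, -0.341])]
carton_center [([137.8, 222.0], 0.73, [0.53, 0.313]), ([428.7, 311.9], 0.72, [0.328, -0.326])]
divider [([275.3, 246.9], 0.57, [0.482, 0.008])]
glass0 [([273.1, 137.6], 0.74, [0.758, 0.012]), ([344.6, 143.4], 0.65, [0.74, -0.166]), ([307.7, 143.7], 0.59, [0.741, -0.074]), ([284.6, 177.7], 0.39, [0.654, -0.016])]
foodbox [([234.7, 131.4], 0.86, [0.776, 0.109])]
```

View pics/scene0.png

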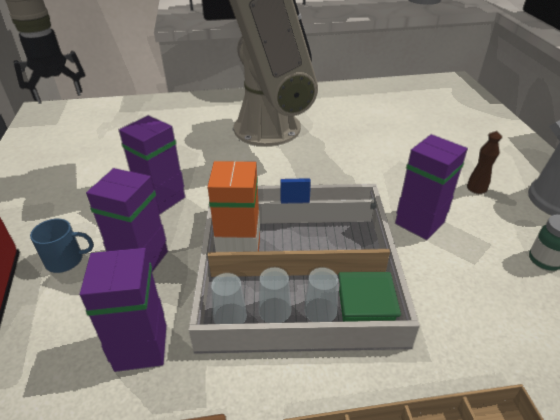

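View pics/top0.png

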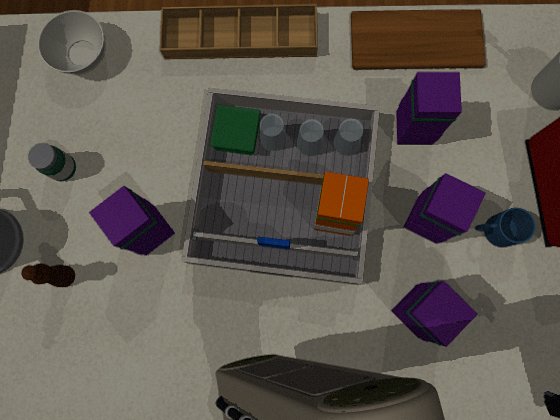

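The scene picture shows the orange carton at (236,205), the divider's blue tab at (295,190) and the partition at (300,262). In the top picture the carton's top is at (342,200), the tab at (273,242) and the drawer's corners near (207,90), (377,109), (361,283) and (184,262).

```bash
cat > b.py <<'E'
from h import *
from scipy.optimize import minimize
ct=read_camera("top");cs=read_camera("scene")
def mask(c):
    h=cv2.cvtColor(c["color"],cv2.COLOR_RGB2HSV)
    m=((h[...,0]>4)&(h[...,0]<16)&(h[...,1]>190)&(h[...,2]>110)).astype(np.uint8)
    n,l,st,ce=cv2.connectedComponentsWithStats(m);i=1+np.argmax(st[1:,4]);print(st[i],ce[i]);return (l==i)
M=[mask(ct),mask(cs)]
def cost(p):
    x,y,a,zb=p;a/=10;t=0
    h=.045;C=np.array([[sx*h,sy*h] for sx,sy in((-1,-1),(1,-1),(1,1),(-1,1))])@np.array([[np.cos(a),np.sin(a)],[-np.sin(a),np.cos(a)]])+[x,y]
    for i,(c,m) in enumerate(zip((ct,cs),M)):
        P=[[*q,z] for q in C for z in (.008+zb,.228)]
        im=np.zeros(m.shape,np.uint8);hu=cv2.convexHull(np.round(proj(c,P)*16).astype(np.int32))
        cv2.fillConvexPoly(im,hu,1,shift=4)
        mm=cv2.morphologyEx(m.astype(np.uint8),cv2.MORPH_CLOSE,np.ones((7,7)))
        t+=(im!=mm).sum()/m.sum()
    return t
best=min((minimize(cost,[.57,-.13,a,z],method="Nelder-Mead",options=dict(initial_simplex=np.array([[.57,-.13,a,z]]+[[.57+.02*(k==0),-.13+.02*(k==1),a+.5*(k==2),z+.03*(k==3)] for k in range(4)]))) for a in(-1,0,.8) for z in(.12,.09)),key=lambda r:r.fun)
print("carton",best.x,best.fun,"yaw",best.x[2]/10)
for p in((207,90),(377,109),(361,283),(184,262)): print(np.round(at(ct,p,.075),3))
# tab centre top
h=cv2.cvtColor(ct["color"],cv2.COLOR_RGB2HSV);m=((h[...,0]>105)&(h[...,0]<125)&(h[...,1]>150)&(h[...,2]>60)).astype(np.uint8);m[:225]=0;m[255:]=0;m[:,:240]=0;m[:,310:]=0
yy,xx=np.nonzero(m);print("tab",cv2.minAreaRect(np.c_[xx,yy].astype(np.float32)),at(ct,[xx.mean(),yy.mean()],.13))
cr=ct["color"][80:295,170:390];cv2.imwrite("pics/topz.png",cv2.resize(cr,None,fx=2.7,fy=2.7,interpolation=cv2.INTER_CUBIC)[:,:,::-1])
E
python3 b.py
```

```text
[ 318  172   51   50 1883] [343.04460967 196.38555497]Traceback (most recent call last):
  File "b.py", line 8, in <module>
    M=[mask(ct),mask(cs)]
                ~~~~^^^^
  File "b.py", line 7, in mask
    n,l,st,ce=cv2.connectedComponentsWithStats(m);i=1+np.argmax(st[1:,4]);print(st[i],ce[i]);return (l==i)
                                                      ~~~~~~~~~^^^^^^^^^^
    return _wrapfunc(a, 'argmax', axis=axis, out=out, **kwds)
    return bound(*args, **kwds)
ValueError: attempt to get argmax of an empty sequence
```

```bash
sed -i 's/>190)&(h\[...,2\]>110)/>165)\&(h[...,2]>90)/' b.py; sed -i 's/^def mask(c):/def mask(c):\n    print(c["color"][[200,190,222],[236,220,236]] if c is cs else "")/' b.py; python3 b.py
```

```text
[ 318  172   51   50 1915] [343.10234987 196.34099217]
[[118  63  35]
 [117  62  34]
 [117  62  33]]
[ 208  162   48   41 1726] [232.55793743 182.00869061]
carton [ 0.56719462 -0.13780917 -1.57871141  0.18751503] 0.21395883568461466 yaw -0.15787114054831033
[0.858 0.169 0.075]
[ 0.803 -0.239  0.075]
[ 0.392 -0.187  0.075]
[0.442 0.214 0.075]
tab ((272.8615417480469, 241.1077117919922), (32.00096130371094, 6.201736927032471), 7.125016689300537) [0.48168041 0.00784631 0.13      ]
```

View pics/topz.png

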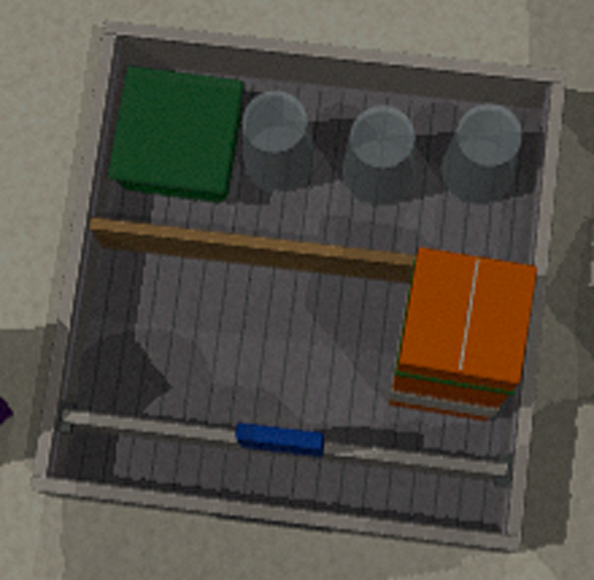

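The crop shows the partition's top at (92,225) to (413,258), the tab at (280,438), and the carton's top corners at (418,248), (536,266), (520,385) and (403,368).

```bash
cat > c.py <<'E'
from h import *
ct=read_camera("top")
def Z(p,z): return at(ct,[p[0]/2.7+170-.3,p[1]/2.7+80-.3],z)
def rect(Q,z):
    P=np.array([Z(q,z)[:2] for q in Q]);print(np.round(P,3).tolist(),"mean",P.mean(0).round(4),"sides",[round(float(np.linalg.norm(P[i]-P[i-1])),3) for i in range(4)])
    return P
C=rect([(418,248),(536,266),(520,385),(403,368)],.228)
D=rect([(104,22),(564,70),(520,550),(36,490)],.075)
def yaw(P): # P0 far-left,P1 far-right,P2 near-right,P3 near-left
    v=(P[0]-P[3])+(P[1]-P[2]);w=(P[0]-P[1])+(P[3]-P[2]);return np.arctan2(v[1],v[0]),np.arctan2(-w[0],w[1])
print("yaw carton",yaw(C),"drawer",yaw(D))
a=np.mean(yaw(D));Rm=np.array([[np.cos(a),-np.sin(a)],[np.sin(a),np.cos(a)]])
f=lambda p:(Rm.T@(np.array(p)[:2]-D.mean(0))*1000).round(1)
print("carton in drawer",f(C.mean(0)),"partition top near",f(Z((95,233),.076)),f(Z((413,265),.076)),"far",f(Z((92,221),.076)),f(Z((413,254),.076)))
print("tab corners",[f(Z(q,.138)) for q in((237,423),(323,432),(322,447),(237,440))])
print("divider board top",[f(Z(q,.074)) for q in((65,413),(506,468))])
E
python3 c.py
```

```text
[[0.61, -0.101], [0.595, -0.188], [0.506, -0.173], [0.519, -0.088]] mean [ 0.5576 -0.1374] sides [0.092, 0.088, 0.091, 0.086]
[[0.863, 0.167], [0.811, -0.243], [0.391, -0.19], [0.444, 0.216]] mean [ 0.6274 -0.0125] sides [0.422, 0.413, 0.423, 0.409]
yaw carton (np.float64(-0.15276060087759724), np.float64(-0.1629431241236095)) drawer (np.float64(-0.12116124163555804), np.float64(-0.12853288137542063))
carton in drawer [ -53.8 -132.6] partition top near [ 16.9 186.3] [ 19.3 -91.6] far [ 27.3 190.5] [ 29.  -90.6]
tab corners [array([-141.6,   36.2]), array([-140.9,  -33. ]), array([-152.9,  -33.6]), array([-155.2,   34.5])]
divider board top [array([-142.5,  189.3]), array([-145.8, -187.6])]
```

>>> {"api": "jog_arm", "payload": {
  "moves": [
    {"fingers":1,"slide":[0,0,-40]},
    {"fingers":1,"slide":[0,0,-80]},
    {"fingers":1,"slide":[20,-10,-109]},
    {"fingers":1,"slide":[55,-25,-109],"angular":[0,0,6]},
    {"fingers":1,"slide":[90,-40,-109],"angular":[0,0,12]},
    {"fingers":1,"slide":[125,-55,-109],"angular":[0,0,18]},
    {"fingers":1,"slide":[160,-70,-109],"angular":[0,0,24]},
    {"fingers":1,"slide":[195,-85,-109],"angular":[0,0,28.7]},
    {"fingers":1,"slide":[230,-100,-109],"angular":[0,0,28.7]},
    {"fingers":1,"slide":[265,-115,-109],"angular":[0,0,28.7]}
  ]
}}

```text
schema error: expected keys fingers, slide, angular
```

>>> {"api": "jog_arm", "payload": {
  "moves": [
    {"fingers":1,"slide":[0,0,0]}
  ]
}}

```text
schema error: expected keys fingers, slide, angular
```

```bash
cat > t.py <<'E'
import sys
from h import *
# usage: t.py x y z yawdeg : shift in tool axes to world target
s=get_state();q=s["orientation"];Rm=R.from_quat([q[1],q[2],q[3],q[0]]).as_matrix()
print("t",round(s["clock"],2),"tcp",s["tcp_pos"].round(4),"gap",round(s["finger_gap"],4),"F",s["wrist_force"].round(2),"toolx deg",np.degrees(np.arctan2(Rm[1,0],Rm[0,0])).round(2),"tilt",Rm[:,2].round(3))
if len(sys.argv)>3:
    print("slide mm",(Rm.T@(np.array(sys.argv[1:4],float)-s["tcp_pos"])*1000).round(1))
E
python3 t.py .546 -.2117 .30
```

```text
t 1.05 tcp [ 0.1933 -0.5416  0.2423] gap 0.0853 F [ 0.99  0.29 -0.04] toolx deg 19.64 tilt [-0. -0. -1.]
slide mm [ 443.1 -192.1  -57.7]
```

>>> {"api": "jog_arm", "payload": {
  "moves": [
    {"fingers":1,"slide":[0,0,-40],"angular":[0,0,0]},
    {"fingers":1,"slide":[0,0,-80],"angular":[0,0,0]},
    {"fingers":1,"slide":[20,-10,-109],"angular":[0,0,0]},
    {"fingers":1,"slide":[55,-25,-109],"angular":[0,0,6]},
    {"fingers":1,"slide":[90,-40,-109],"angular":[0,0,12]},
    {"fingers":1,"slide":[125,-55,-109],"angular":[0,0,18]},
    {"fingers":1,"slide":[160,-70,-109],"angular":[0,0,24]},
    {"fingers":1,"slide":[195,-85,-109],"angular":[0,0,28.7]},
    {"fingers":1,"slide":[230,-100,-109],"angular":[0,0,28.7]},
    {"fingers":1,"slide":[265,-115,-109],"angular":[0,0,28.7]}
  ]
}}

```text
clock: 1.88
tcp_pos: [0.4053, -0.3427, 0.3516]
orientation: [0.0, 0.997, -0.079, 0.0]
wrist_force: [0.2, -0.7, -0.4]
finger_gap: -0.0001
grip_force: 0.0
```

>>> {"api": "jog_arm", "payload": {
  "moves": [
    {"fingers":1,"slide":[0,0,0],"angular":[0,0,0]}
  ]
}}

```text
clock: 1.97
tcp_pos: [0.4079, -0.3397, 0.3516]
orientation: [-0.001, 0.997, -0.076, 0.001]
wrist_force: [-1.3, -0.3, 0.3]
finger_gap: 0.0003
grip_force: 0.0
```

```bash
python3 t.py .546 -.2117 .35
```

```text
t 1.97 tcp [ 0.4079 -0.3397  0.3516] gap 0.0003 F [-1.34 -0.26  0.33] toolx deg -8.66 tilt [ 0.002  0.001 -1.   ]
slide mm [ 117.2 -147.3    2.1]
```

>>> {"api": "jog_arm", "payload": {
  "moves": [
    {"fingers":1,"slide":[23,-29,0],"angular":[0,0,0.4]},
    {"fingers":1,"slide":[46,-58,0],"angular":[0,0,0.4]},
    {"fingers":1,"slide":[69,-87,0],"angular":[0,0,0.4]},
    {"fingers":1,"slide":[92,-116,0],"angular":[0,0,0.4]},
    {"fingers":1,"slide":[112,-138,0],"angular":[0,0,0.4]},
    {"fingers":1,"slide":[116,-140,0],"angular":[0,0,0.4]},
    {"fingers":1,"slide":[116,-140,35],"angular":[0,0,0.4]},
    {"fingers":1,"slide":[116,-140,70],"angular":[0,0,0.4]},
    {"fingers":1,"slide":[116,-140,95],"angular":[0,0,0.4]},
    {"fingers":1,"slide":[116,-140,95],"angular":[0,0,0.4]}
  ]
}}

```text
clock: 2.8
tcp_pos: [0.5376, -0.2232, 0.2503]
orientation: [-0.002, 0.997, -0.083, -0.005]
wrist_force: [-0.7, 0.1, -1.0]
finger_gap: 0.0002
grip_force: 0.0
```

```bash
python3 t.py .546 -.2117 .216
cat > d.py <<'E'
from h import *
import sys
a=read_camera("scene")["color"][60:340,90:480];b=read_camera("top")["color"][60:340,150:450]
cv2.imwrite("pics/"+sys.argv[1],cv2.resize(np.hstack([a,b]),None,fx=1.15,fy=1.15)[:,:,::-1])
E
python3 d.py p1.png
```

```text
t 2.8 tcp [ 0.5376 -0.2232  0.2503] gap 0.0002 F [-0.69  0.12 -1.02] toolx deg -9.48 tilt [-0.009  0.005 -1.   ]
slide mm [  6.7 -12.6  34.3]
```

View pics/p1.png

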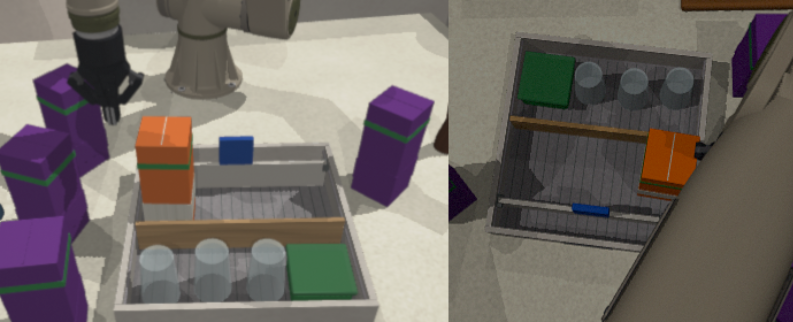

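The fingers hang just outside the carton's -y face (left picture (112,112), right (703,150)), and nothing has been touched.

>>> {"api": "jog_arm", "payload": {
  "moves": [
    {"fingers":1,"slide":[4,0,20],"angular":[0,0,0]},
    {"fingers":1,"slide":[4,0,34],"angular":[0,0,0]},
    {"fingers":1,"slide":[4,0,34],"angular":[0,0,0]},
    {"fingers":1,"slide":[4,0,34],"angular":[0,0,0]}
  ]
}}

```text
clock: 3.23
tcp_pos: [0.5451, -0.2256, 0.2242]
orientation: [0.0, 0.997, -0.083, 0.001]
wrist_force: [-0.4, -0.7, 0.2]
finger_gap: 0.0
grip_force: 0.0
```

```bash
python3 t.py .548 -.20 .216
```

```text
t 3.23 tcp [ 0.5451 -0.2256  0.2242] gap 0.0 F [-0.36 -0.72  0.17] toolx deg -9.49 tilt [ 0.002 -0.001 -1.   ]
slide mm [ -1.4 -25.7   8.1]
```

>>> {"api": "jog_arm", "payload": {
  "moves": [
    {"fingers":1,"slide":[0,0,7],"angular":[0,0,0]},
    {"fingers":1,"slide":[0,-13,7],"angular":[0,0,0]},
    {"fingers":1,"slide":[0,-22,7],"angular":[0,0,0]},
    {"fingers":1,"slide":[0,-27,7],"angular":[0,0,0]},
    {"fingers":1,"slide":[0,-32,5.5],"angular":[0,0,0]},
    {"fingers":1,"slide":[0,-37,3.5],"angular":[0,0,0]},
    {"fingers":1,"slide":[0,-42,1.5],"angular":[0,0,0]},
    {"fingers":1,"slide":[0,-47,0],"angular":[0,0,0]},
    {"fingers":1,"slide":[0,-47,0],"angular":[0,0,0]}
  ]
}}

```text
clock: 3.98
tcp_pos: [0.5528, -0.1776, 0.223]
orientation: [0.0, 0.997, -0.082, 0.0]
wrist_force: [0.1, -1.1, 0.1]
finger_gap: 0.0001
grip_force: 0.2
```

```bash
python3 t.py; python3 d.py p2.png
```

```text
t 3.98 tcp [ 0.5528 -0.1776  0.223 ] gap 0.0001 F [ 0.09 -1.13  0.15] toolx deg -9.4 tilt [ 0.001 -0.    -1.   ]
```

View pics/p2.png

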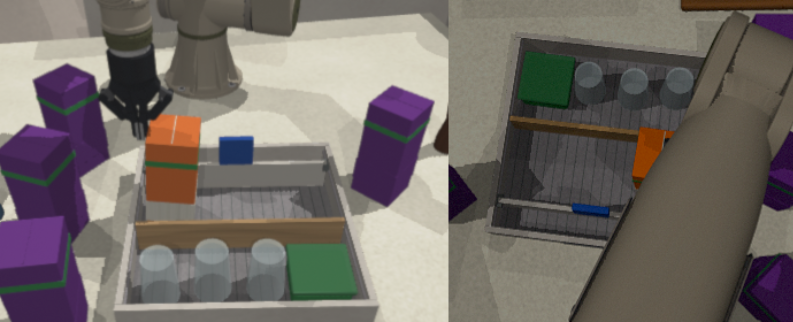

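The carton is leaning on its lower +y edge (left picture: top right corner (200,120), bottom (196,202)), about 0.1 rad, and the pushing force is small. I'll keep following the rise.

>>> {"api": "jog_arm", "payload": {
  "moves": [
    {"fingers":1,"slide":[0,-7,-2.4],"angular":[0,0,0]},
    {"fingers":1,"slide":[0,-14,-4.5],"angular":[0,0,0]},
    {"fingers":1,"slide":[0,-21,-6.2],"angular":[0,0,0]},
    {"fingers":1,"slide":[0,-28,-7.5],"angular":[0,0,0]},
    {"fingers":1,"slide":[0,-35,-8.7],"angular":[0,0,0]},
    {"fingers":1,"slide":[0,-42,-9.7],"angular":[0,0,0]},
    {"fingers":1,"slide":[0,-49,-10.5],"angular":[0,0,0]},
    {"fingers":1,"slide":[0,-56,-11],"angular":[0,0,0]},
    {"fingers":1,"slide":[0,-61,-11.3],"angular":[0,0,0]},
    {"fingers":1,"slide":[0,-65,-11.5],"angular":[0,0,0]}
  ]
}}

```text
clock: 4.92
tcp_pos: [0.5632, -0.1136, 0.2338]
orientation: [-0.0, 0.997, -0.082, -0.0]
wrist_force: [0.0, 0.4, -0.1]
finger_gap: 0.0002
grip_force: 0.0
```

>>> {"api": "jog_arm", "payload": {
  "moves": [
    {"fingers":1,"slide":[0,-4,0],"angular":[0,0,0]},
    {"fingers":1,"slide":[0,-8,0],"angular":[0,0,0]},
    {"fingers":1,"slide":[0,-8,0],"angular":[0,0,0]},
    {"fingers":1,"slide":[0,-8,0],"angular":[0,0,0]},
    {"fingers":1,"slide":[0,-8,0],"angular":[0,0,0]},
    {"fingers":1,"slide":[0,-8,0],"angular":[0,0,0]}
  ]
}}

```text
clock: 5.42
tcp_pos: [0.5645, -0.1068, 0.2338]
orientation: [0.0, 0.997, -0.083, 0.0]
wrist_force: [0.0, -0.3, 0.2]
finger_gap: 0.0002
grip_force: 0.0
```

```bash
python3 t.py; python3 d.py p3.png
```

```text
t 5.42 tcp [ 0.5645 -0.1068  0.2338] gap 0.0002 F [ 0.   -0.3   0.22] toolx deg -9.48 tilt [ 0. -0. -1.]
```

View pics/p3.png

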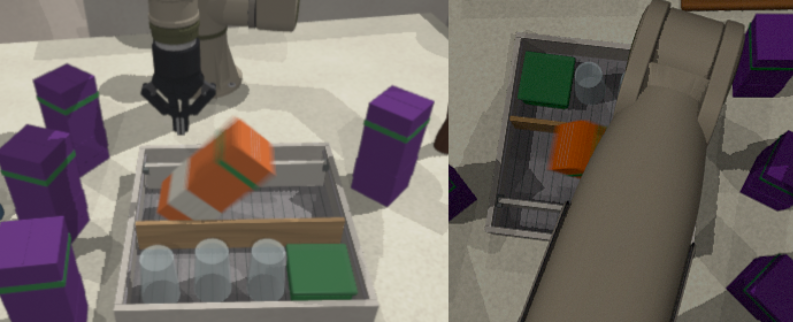

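```bash
python3 t.py .437 .0114 .234
```

```text
t 5.52 tcp [ 0.5644 -0.1068  0.2337] gap 0.0002 F [ 0.24 -0.19 -0.42] toolx deg -9.48 tilt [-0. -0. -1.]
slide mm [-145.1  -95.6   -0.3]
```

>>> {"api": "jog_arm", "payload": {
  "moves": [
    {"fingers":1,"slide":[-20,0,-15],"angular":[0,0,0]},
    {"fingers":1,"slide":[-50,-10,-15],"angular":[0,0,0]},
    {"fingers":1,"slide":[-80,-30,-15],"angular":[0,0,-1]},
    {"fingers":1,"slide":[-110,-52,-15],"angular":[0,0,-2.3]},
    {"fingers":1,"slide":[-135,-75,-10],"angular":[0,0,-2.3]},
    {"fingers":1,"slide":[-145,-92,0],"angular":[0,0,-2.3]},
    {"fingers":1,"slide":[-145,-96,0],"angular":[0,0,-2.3]},
    {"fingers":1,"slide":[-145,-96,0],"angular":[0,0,-2.3]},
    {"fingers":1,"slide":[-145,-96,0],"angular":[0,0,-2.3]}
  ]
}}

```text
clock: 6.27
tcp_pos: [0.4382, 0.0116, 0.2343]
orientation: [0.0, 0.998, -0.062, 0.001]
wrist_force: [1.4, 0.6, 0.3]
finger_gap: -0.0
grip_force: 0.0
```

```bash
python3 t.py .437 .0114 .116; python3 d.py p4.png
```

```text
t 6.27 tcp [0.4382 0.0116 0.2343] gap -0.0 F [1.36 0.63 0.32] toolx deg -7.13 tilt [ 0.001 -0.001 -1.   ]
slide mm [ -1.3   0.3 118.3]
```

View pics/p4.png

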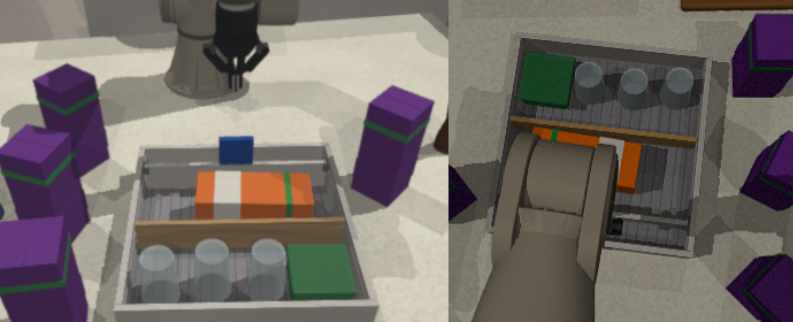

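The carton lies flat along the bay (left picture, (255,193)) and the glasses and food box have not moved. Next I'll go down behind the tab and slide it.

>>> {"api": "jog_arm", "payload": {
  "moves": [
    {"fingers":1,"slide":[-1,0,38],"angular":[0,0,0]},
    {"fingers":1,"slide":[-1,0,76],"angular":[0,0,0]},
    {"fingers":1,"slide":[-1,0,108],"angular":[0,0,0]},
    {"fingers":1,"slide":[-1,0,118],"angular":[0,0,0]},
    {"fingers":1,"slide":[-1,0,118],"angular":[0,0,0]},
    {"fingers":1,"slide":[-1,0,118],"angular":[0,0,0]}
  ]
}}

```text
clock: 6.87
tcp_pos: [0.4366, 0.0113, 0.1156]
orientation: [0.0, 0.998, -0.063, -0.001]
wrist_force: [0.1, 0.2, -0.3]
finger_gap: -0.0002
grip_force: 0.0
```

>>> {"api": "jog_arm", "payload": {
  "moves": [
    {"fingers":1,"slide":[8,0,0],"angular":[0,0,0]},
    {"fingers":1,"slide":[14,0,0],"angular":[0,0,0]},
    {"fingers":1,"slide":[20,0,0],"angular":[0,0,0]},
    {"fingers":1,"slide":[25,0,0],"angular":[0,0,0]},
    {"fingers":1,"slide":[30,0,0],"angular":[0,0,0]},
    {"fingers":1,"slide":[35,0,0],"angular":[0,0,0]},
    {"fingers":1,"slide":[40,0,0],"angular":[0,0,0]},
    {"fingers":1,"slide":[45,0,0],"angular":[0,0,0]}
  ]
}}

```text
clock: 7.53
tcp_pos: [0.4807, 0.0065, 0.1157]
orientation: [0.0, 0.998, -0.062, -0.001]
wrist_force: [-3.5, -0.4, 2.9]
finger_gap: -0.0
grip_force: 2.0
```

```bash
python3 t.py; python3 d.py p5.png
```

```text
t 7.53 tcp [0.4807 0.0065 0.1157] gap -0.0 F [-3.5  -0.39  2.88] toolx deg -7.16 tilt [-0.001 -0.    -1.   ]
```

View pics/p5.png

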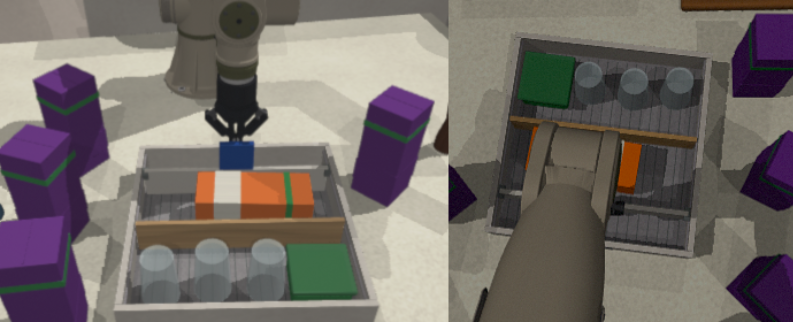

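The fingers are on the tab at (236,150) and the divider is sliding with 3.5 N on the wrist. I'll continue and creep towards the end.

>>> {"api": "jog_arm", "payload": {
  "moves": [
    {"fingers":1,"slide":[5,0,0],"angular":[0,0,0]},
    {"fingers":1,"slide":[10,0,0],"angular":[0,0,0]},
    {"fingers":1,"slide":[14,0,0],"angular":[0,0,0]},
    {"fingers":1,"slide":[18,0,0],"angular":[0,0,0]},
    {"fingers":1,"slide":[22,0,0],"angular":[0,0,0]},
    {"fingers":1,"slide":[26,0,0],"angular":[0,0,0]},
    {"fingers":1,"slide":[29,0,0],"angular":[0,0,0]},
    {"fingers":1,"slide":[32,0,0],"angular":[0,0,0]},
    {"fingers":1,"slide":[34,0,0],"angular":[0,0,0]},
    {"fingers":1,"slide":[36,0,0],"angular":[0,0,0]}
  ]
}}

```text
clock: 8.47
tcp_pos: [0.5165, 0.002, 0.1156]
orientation: [0.0, 0.998, -0.062, -0.0]
wrist_force: [-4.7, -0.9, -0.2]
finger_gap: -0.0002
grip_force: 2.0
```

>>> {"api": "jog_arm", "payload": {
  "moves": [
    {"fingers":1,"slide":[2,0,0],"angular":[0,0,0]},
    {"fingers":1,"slide":[4,0,0],"angular":[0,0,0]},
    {"fingers":1,"slide":[6,0,0],"angular":[0,0,0]},
    {"fingers":1,"slide":[6,0,0],"angular":[0,0,0]}
  ]
}}

```text
clock: 8.8
tcp_pos: [0.5227, 0.0012, 0.1156]
orientation: [0.0, 0.998, -0.062, -0.0]
wrist_force: [-3.7, -0.9, -1.7]
finger_gap: -0.0001
grip_force: 1.7
```

>>> {"api": "jog_arm", "payload": {
  "moves": [
    {"fingers":1,"slide":[1,0,0],"angular":[0,0,0]},
    {"fingers":1,"slide":[2,0,0],"angular":[0,0,0]},
    {"fingers":1,"slide":[3,0,0],"angular":[0,0,0]},
    {"fingers":1,"slide":[3,0,0],"angular":[0,0,0]}
  ]
}}

```text
clock: 9.13
tcp_pos: [0.5256, 0.0008, 0.1156]
orientation: [0.0, 0.998, -0.062, -0.0]
wrist_force: [-2.9, -1.8, -3.2]
finger_gap: -0.0002
grip_force: 1.9
```

>>> {"api": "jog_arm", "payload": {
  "moves": [
    {"fingers":1,"slide":[1,0,0],"angular":[0,0,0]},
    {"fingers":1,"slide":[2,0,0],"angular":[0,0,0]},
    {"fingers":1,"slide":[2,0,0],"angular":[0,0,0]}
  ]
}}

```text
clock: 9.38
tcp_pos: [0.5276, 0.0006, 0.1156]
orientation: [0.0, 0.998, -0.062, -0.0]
wrist_force: [-4.1, -0.9, -2.8]
finger_gap: 0.0001
grip_force: 1.9
```

>>> {"api": "jog_arm", "payload": {
  "moves": [
    {"fingers":1,"slide":[1,0,0],"angular":[0,0,0]},
    {"fingers":1,"slide":[2,0,0],"angular":[0,0,0]},
    {"fingers":1,"slide":[2,0,0],"angular":[0,0,0]}
  ]
}}

```text
clock: 9.63
tcp_pos: [0.5297, 0.0004, 0.1157]
orientation: [0.0, 0.998, -0.062, 0.0]
wrist_force: [-4.6, -1.2, -2.7]
finger_gap: 0.0003
grip_force: 1.9
```

>>> {"api": "jog_arm", "payload": {
  "moves": [
    {"fingers":1,"slide":[1,0,0],"angular":[0,0,0]},
    {"fingers":1,"slide":[1,0,0],"angular":[0,0,0]}
  ]
}}

```text
clock: 9.8
tcp_pos: [0.5307, 0.0003, 0.1158]
orientation: [0.0, 0.998, -0.062, 0.0]
wrist_force: [-4.6, -1.4, -2.8]
finger_gap: -0.0001
grip_force: 1.9
```

```bash
python3 t.py; python3 d.py p6.png
```

```text
t 9.8 tcp [5.307e-01 3.000e-04 1.158e-01] gap -0.0001 F [-4.59 -1.36 -2.75] toolx deg -7.16 tilt [ 0. -0. -1.]
```

View pics/p6.png

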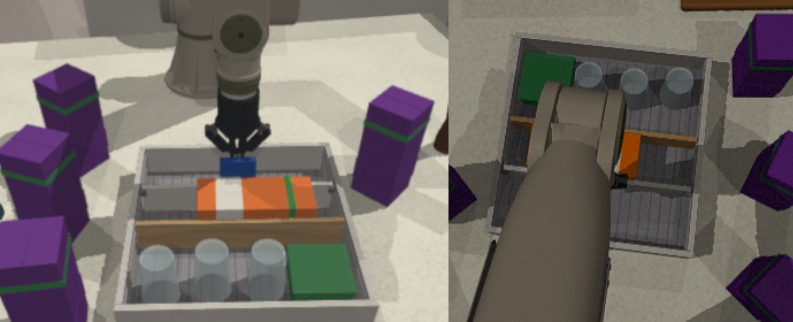

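The divider has reached the carton and pushed it close to the partition (left picture, (256,198)). I'll creep on in 1 mm steps and watch the force.

>>> {"api": "jog_arm", "payload": {
  "moves": [
    {"fingers":1,"slide":[0.5,0,0],"angular":[0,0,0]},
    {"fingers":1,"slide":[1,0,0],"angular":[0,0,0]},
    {"fingers":1,"slide":[1,0,0],"angular":[0,0,0]}
  ]
}}

```text
clock: 10.15
tcp_pos: [0.5316, 0.0002, 0.1158]
orientation: [-0.0, 0.998, -0.062, 0.0]
wrist_force: [-4.2, -1.3, -3.3]
finger_gap: 0.0001
grip_force: 2.1
```

>>> {"api": "jog_arm", "payload": {
  "moves": [
    {"fingers":1,"slide":[0.5,0,0],"angular":[0,0,0]},
    {"fingers":1,"slide":[1,0,0],"angular":[0,0,0]},
    {"fingers":1,"slide":[1,0,0],"angular":[0,0,0]}
  ]
}}

```text
clock: 10.4
tcp_pos: [0.5326, 0.0001, 0.1158]
orientation: [-0.0, 0.998, -0.062, 0.0]
wrist_force: [-3.8, -0.9, -2.6]
finger_gap: 0.0005
grip_force: 2.1
```

>>> {"api": "jog_arm", "payload": {
  "moves": [
    {"fingers":1,"slide":[0.5,0,0],"angular":[0,0,0]},
    {"fingers":1,"slide":[1,0,0],"angular":[0,0,0]},
    {"fingers":1,"slide":[1,0,0],"angular":[0,0,0]}
  ]
}}

```text
clock: 10.65
tcp_pos: [0.533, 0.0, 0.1158]
orientation: [0.0, 0.998, -0.062, -0.0]
wrist_force: [-5.7, -0.7, -0.0]
finger_gap: -0.0001
grip_force: 3.0
```

>>> {"api": "jog_arm", "payload": {
  "moves": [
    {"fingers":1,"slide":[0.5,0,0],"angular":[0,0,0]},
    {"fingers":1,"slide":[1,0,0],"angular":[0,0,0]},
    {"fingers":1,"slide":[1,0,0],"angular":[0,0,0]}
  ]
}}

```text
clock: 10.9
tcp_pos: [0.5331, 0.0, 0.1158]
orientation: [-0.0, 0.998, -0.062, -0.001]
wrist_force: [-9.1, -0.3, 2.0]
finger_gap: 0.0001
grip_force: 4.5
```

>>> {"api": "jog_arm", "payload": {
  "moves": [
    {"fingers":1,"slide":[0.3,0,0],"angular":[0,0,0]},
    {"fingers":1,"slide":[0.7,0,0],"angular":[0,0,0]},
    {"fingers":1,"slide":[0.7,0,0],"angular":[0,0,0]},
    {"fingers":1,"slide":[0.7,0,0],"angular":[0,0,0]}
  ]
}}

```text
clock: 11.23
tcp_pos: [0.533, 0.0, 0.1158]
orientation: [-0.0, 0.998, -0.062, -0.002]
wrist_force: [-11.1, 0.3, 3.4]
finger_gap: 0.0003
grip_force: 5.4
```

```bash
python3 t.py
```

```text
t 11.23 tcp [0.533  0.     0.1158] gap 0.0003 F [-11.09   0.3    3.43] toolx deg -7.15 tilt [-0.004  0.    -1.   ]
```

>>> {"api": "jog_arm", "payload": {
  "moves": [
    {"fingers":1,"slide":[0.4,0,0],"angular":[0,0,0]},
    {"fingers":1,"slide":[0.4,0,0],"angular":[0,0,0]},
    {"fingers":1,"slide":[0.4,0,0],"angular":[0,0,0]},
    {"fingers":1,"slide":[0.4,0,0],"angular":[0,0,0]},
    {"fingers":1,"slide":[0.4,0,0],"angular":[0,0,0]},
    {"fingers":1,"slide":[0.4,0,0],"angular":[0,0,0]}
  ]
}}

```text
clock: 11.73
tcp_pos: [0.533, 0.0, 0.1158]
orientation: [0.0, 0.998, -0.062, -0.002]
wrist_force: [-11.5, -0.2, 4.6]
finger_gap: 0.0
grip_force: 6.0
```

>>> {"api": "jog_arm", "payload": {
  "moves": [
    {"fingers":1,"slide":[0.3,0,0],"angular":[0,0,0]},
    {"fingers":1,"slide":[0.3,0,0],"angular":[0,0,0]},
    {"fingers":1,"slide":[0.3,0,0],"angular":[0,0,0]},
    {"fingers":1,"slide":[0.3,0,0],"angular":[0,0,0]}
  ]
}}

```text
clock: 12.07
tcp_pos: [0.533, 0.0, 0.1158]
orientation: [-0.0, 0.998, -0.062, -0.002]
wrist_force: [-12.9, 0.6, 6.3]
finger_gap: 0.0002
grip_force: 6.5
```

>>> {"api": "jog_arm", "payload": {
  "moves": [
    {"fingers":1,"slide":[-2,0,0],"angular":[0,0,0]},
    {"fingers":1,"slide":[-10,0,0],"angular":[0,0,0]},
    {"fingers":1,"slide":[-25,0,0],"angular":[0,0,0]},
    {"fingers":1,"slide":[-40,0,0],"angular":[0,0,0]},
    {"fingers":1,"slide":[-45,0,-30],"angular":[0,0,0]},
    {"fingers":1,"slide":[-60,0,-65],"angular":[0,0,0]},
    {"fingers":1,"slide":[-80,0,-100],"angular":[0,0,0]},
    {"fingers":1,"slide":[-100,0,-130],"angular":[0,0,0]},
    {"fingers":1,"slide":[-120,0,-150],"angular":[0,0,0]},
    {"fingers":1,"slide":[-120,0,-150],"angular":[0,0,0]}
  ]
}}

```text
clock: 12.9
tcp_pos: [0.4175, 0.0149, 0.2716]
orientation: [0.0, 0.998, -0.062, 0.006]
wrist_force: [0.8, 0.3, 0.1]
finger_gap: -0.0
grip_force: 0.0
```

```bash
python3 t.py; python3 d.py p7.png
```

```text
t 12.9 tcp [0.4175 0.0149 0.2716] gap -0.0 F [0.82 0.3  0.09] toolx deg -7.12 tilt [ 0.011 -0.001 -1.   ]
```

View pics/p7.png

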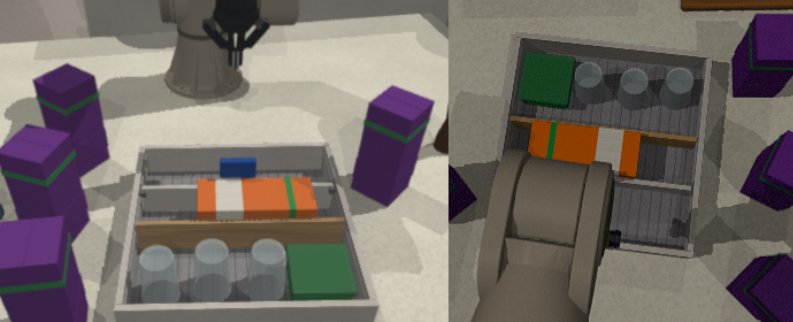

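The carton lies flat and square between the divider and the partition (right picture, (585,150)). The glasses and food box are where they were, and the robot is clear.

```bash
python3 -c "from workcell import *;print(hand_in())"
```

```text
the job is handed in; nothing more can be done
None
```

I tipped the orange carton flat along its bay and nipped it square against the partition with about 12–13 N on the tab, left the glasses and food box alone, and handed in at about 13 s.

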